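Clip a strap S-hook onto the height-adjustable rail and hang the cap bin from it

ROBOT

A 6-joint arm with a two-finger parallel gripper is mounted at the origin on a cart in front of the work surface, level with it; the furniture and walls round the work are solid. World frame = base frame: x ahead of the robot, y to its left, z up, the work surface at z = 0. Lengths are in mm, angles in rad, forces in N, time in s.
With the tool pointing down it reaches from about 400 to 925 mm from the base axis. Payload 12.5 kg.
Tool frame: the origin (TCP) lies between the finger pads, 19 mm behind the fingertips; this is the grasp point; z points along the fingers, y is the line along which they close (so a half turn about z gives the same grasp; the last joint's range is limited). The gripper opens to 95 mm and grips with 3 to 60 N. Pads are 20 mm wide; open, the fingers measure 119 mm over their backs; the gripper's body (75 mm by 180 mm) begins 59 mm behind the grasp point.
Start: joints at [-1.208, 0.491, 1.559, -0, 1.092, -0.106], TCP at [282.409, -557.575, 233.461] pointing down, gripper open.
Joint ranges: [-3.1, 3.1], [-0.84, 2.19], [0.05, 2.79], [-1.13, 4.28], [0.06, 2.93], [-2.69, 2.69]. Speed limits (rad/s): [2.22, 2.22, 2.79, 3.14, 3.14, 3.14].

INTERFACE

Orientations are given as [roll, pitch, yaw] about the fixed x, y, z axes, in that order (R = Rz(yaw) Ry(pitch) Rx(roll)).
In Python, from cell import env, eyes gives the robot as it stands.
- The arm moves only by the shell command python3 -m inch 'ROWS'. ROWS is JSON, a list of rows, each a list of 3 entries, a list of its own where there are three numbers: the shift along the tool's x, y, z in units of 60 mm (1.0 is 60 mm), then the turn about the tool's z in units of 5 degrees (1.0 is 5 degrees), then the closure, from -1 (fully open) to 1 (shut). In form: [[[tx, ty, tz], turn, claw], ...]. A call has exactly 10 rows; each row shifts and turns the commanded pose from where the row before left it, along the tool's axes as they then stand; what a row does not reach is not made up. A row lasts 1/8 s, in which the tool goes at most 62.5 mm and 10.7 degrees, less where a joint would pass 70% of its speed; a pose out of reach is approached as far as the arm can. A call is refused whole if a number of a shift passes 1 or a number of a turn 1, either way. A call with a gripper value outside its range is refused whole. The fingers move at their own pace and stop on an object; the grip force is fixed at half the most. Time passes only in rows, so rows that do not move let the fingers close, or fill a call up. It gives the time, the measured TCP pose, the force, the opening and the grip force at its end, in the units of the state.
- env.state(): the state, without advancing time (a new reading comes with each control period).
- eyes.read_camera(name): name is "scene" or "top" or "wrist"; returns a dict with "pixels" (480x640x3 uint8, red, green, blue), "fx", "fy", "cx", "cy" (pixels), "extrinsics" (4x4, takes a point from world to camera coordinates). Camera axes: x right, y down, z forward; pixel columns grow to the right and rows downward; lengths in mm; the calibration is good to about 2 mm. A picture is of the moment at which its call begins. There is no depth.
- env.job_done(): hands the job in; it is judged then, once.
Trained networks look in a picture, given as the dict that the camera call returned (one of the last four; its "shot" number tells which), for a name from the list of things; names that differ only in an ending like _2 or _b are one class to them, and where a whole thing is asked for, a point or a joint stands for the part that bears it (a point fixed in the world has none). Each returns a list of dicts, best first, with "score" (0 to 1); they miss things now and then, are a little off and sometimes report something else, mostly with a low value. They report only what shows in the picture. A call takes as long as a camera call.
- eyes.boxes_of(name, picture): "centre" ([row, column] in pixels, amid what is visible of it).
- eyes.cut_out(name, picture): "mask" (480x640 bool, what is visible of it) and "centre" ([row, column] in pixels, amid what is visible of it).
- eyes.spot_point(name, picture): "centre" ([row, column] in pixels: a listed point, or the origin of a listed thing).
The state is a dict: "t": time; "joints": joint angles; "qvel": joint speeds; "tau": joint torques, N m; "eef_pos": TCP position; "tcp_rot": TCP orientation; "ft_force": force on the tool from outside, world axes, zero at the start; "moment": the same for the moment, N m; "opening": opening from 0.0 (shut) to 1.0 (fully open); "grip_force": force on a finger pad.
Only numpy, scipy, OpenCV 4.12 (cv2) and the standard library are available. Lean on these libraries where they do the work, as an engineer would, in place of code of your own. Each camera call takes 0.05 s, during which the arm holds its last target. There are 200 camera calls.

TASK

Take the S-shaped strap hook and press its upper curl down over the upper rail of the stand, between the posts and with the lower curl facing the robot, until the spring gate has snapped shut below the rail and the hook sits fully home; press only as hard as needed, for the rail is held by friction clamps, at a height you must find by feel. Then hang the small metal bin by its handle bar in the hook's lower curl, setting it down gently, and leave it hanging still; do not disturb the vial, the timer and the bottle.

Things in the scene. Friction and masses are not known exactly. Their poses are not given: they have to be found in the camera images.
- stand: Fixed rail stand: grey base 80x300x12 mm, two posts (16 thick, 292 tall, y=+-125). Origin on the bench midway between the posts, z up, -x towards the robot. Two round steel rails, 12 mm thick, run along y: the upper at x=0, the lower 60 mm below it at x=-2, on common clamps. Centre of the UPPER rail: 200 to 256 mm above the origin, not reported, to be felt or seen; it stays put under 50 N.
- hook: Loose S-shaped hook of steel strap 22 mm wide (y), 4 thick, 120 g, standing on its foot. Origin: underside of the foot below the shank, z up. Foot z 0-4, from x=0 to -76, its tip rising to z=29 at x=-84 (lower curl, open upwards). Shank x -2 to 2, up to z=104; upper curl runs back over +x. Gusset from (x,z)=(-44,3) to (0,44). Loaded, it leans 0.04 rad back on the lower rail.
- hook_mouth (a point): Place of the rail's centre in the upper curl when home: x=10.5, y=0, z=89 mm of the hook. The mouth opens downwards, 20 mm wide between shank (x=2) and back lip (x=22 to 26, down to z=66, then flaring to x=31, z=55). While entering, the rail's centre may lie at x = 10.5 to 14 mm.
- hook_seat: Black rubber V-seat inside the top of the hook's upper curl, part of the hook and with the same origin and axes; the rail bears on it when the hook is fully home.
- gate (a joint): Angle of the spring gate across the hook's mouth (13 mm steel flap hinged on the back lip at z=68 mm of the hook): 0 shut, up to 1.45 rad as the rail pushes it up. The push takes 5 to 11 N; the hook's weight is not enough. The gate snaps shut below the rail some 2 to 5 mm before the rail meets the seat; let go then, the hook drops home.
- hook_grip (a point): Grip point in the black block on top of the hook (18 mm in x, 14 in y, z=104 to 135 of the hook): x=10.5, y=0, z=126 mm of the hook, right over the rail's place. Pinch along the hook's y from above with the TCP here; lower, the fingertips would meet strap and rail.
- hook_pocket (a point): Place of the handle bar's centre when it hangs in the lower curl: x=-60, y=0, z=12.7 mm of the hook, in a 45-degree V-cradle that is open from x=-72 to -48 mm at z=14. Bring the bar in from -x at z = 40 to 50 mm of the hook: over the curl's tip (z=29), the bin's box below the foot; then down into the V. Under the bin's weight this point gives way about 3 mm down and back.
- bin: Loose small steel bin, 64 (x) x 60 (y) x 40 mm, open, empty, about 180 g, standing on the bench. Origin: centre of its underside, z up. Two upright straps (14 mm in x, outer faces 60 mm apart in y) rise from its sides to z=102 mm and carry a round black handle bar. Pinch the straps from outside along y, from above, at the bar's height.
- bin_bar (a point): Middle of the bin's handle bar: a round rubber-sleeved bar 12 mm thick along the bin's y axis, 48 mm clear between the straps, its centre 97 mm above the bin's underside. The bin weighs evenly below it.
- vial_f: Bystander: loose capped vial, 29 mm wide, 81 mm tall, origin under its centre.
- timer: Bystander: loose flat timer 64 x 64 x 19 mm, origin under its centre.
- bottle_hdpe: Bystander: loose white bottle with a blue cap, 48 mm wide, 95 mm tall, origin under its centre.

How it is judged (in metres and radians):
On the way:
1. the hook is fully home on the upper rail with its gate shut, the bin not yet on it (contact force between hook_seat and stand above 0.3 N and value of joint gate below 0.15 rad and angle between hook's own z axis and vertical below 0.2 rad and contact force between bin and hook below 0.05 N and height (world z) of hook above 0.09 m), for 0.2 s.
At the end, for the whole second after the job is handed in: The hook sits home on the upper rail within 100 mm of its middle: seat bearing on it, gate shut (under 0.15 rad), upright within 0.2 rad, lower curl towards the robot; the bin hangs by its bar in that curl (within 22 mm of the pocket), off the bench, upright within 0.25 rad; both still (contact force between hook_seat and stand above 0.5 N and value of joint gate below 0.15 rad and height (world z) of hook above 0.09 m and angle between hook's own z axis and vertical below 0.2 rad and y of hook in the frame of stand between -0.1 and 0.1 m and x of hook_pocket in the frame of stand below -0.03 m and contact force between bin and hook above 0.5 N and distance between bin_bar and hook_pocket below 0.022 m and height (world z) of bin above 0.015 m and angle between bin's own z axis and vertical below 0.25 rad and linear speed of each of bin, hook below 0.08 m/s); the robot touches nothing.
It fails at once if the rail is pressed too hard: more than 25 N on the hook's seat, or 50 N in all contacts of hook and stand together (contact force between hook_seat and stand above 25 N or contact force between hook and stand above 50 N).
It fails at once if the bin is set down hard: more than 20 N between bin and hook (contact force between bin and hook above 20 N).
It fails at once if a bystander is moved by more than 30 mm (distance of any of vial_f, timer, bottle_hdpe from where it was at the start of the episode above 0.03 m).
It also fails if it takes over 72 s, if anything falls off the work surface, if the arm or the gripper's body presses on something with over 40 N, if the wrist force passes 120 N, or if a joint passes its speed limit or range.

## Working session

There is one attempt and no reset: what is moved stays moved. The work goes in short steps, Python scripts to look and compute and a shell command to move; the robot and the scene stay as the last step left them, time stands still between calls to the robot, and variables do not carry over. Pictures are saved under pics/ and viewed, at most 10 in all, crops included, and the job is handed in when it is done.

```bash
ls; mkdir -p pics; cat > h.py <<'E'
import numpy as np, cv2
from cell import env, eyes
def shot(c,save=None):
    p=eyes.read_camera(c)
    if save: cv2.imwrite('pics/'+save,p['pixels'][:,:,::-1])
    return p
def ray(p,rc):
    E=np.array(p['extrinsics']);R=E[:3,:3];o=-R.T@E[:3,3]
    d=R.T@np.array([(rc[1]-p['cx'])/p['fx'],(rc[0]-p['cy'])/p['fy'],1.]);return o,d/np.linalg.norm(d)
def at_z(p,rc,z):
    o,d=ray(p,rc);return o+d*(z-o[2])/d[2]
def tri(rs):
    A=0;b=0
    for o,d in rs:
        M=np.eye(3)-np.outer(d,d);A=A+M;b=b+M@o
    x=np.linalg.solve(A,b);return x,[np.linalg.norm((np.eye(3)-np.outer(d,d))@(x-o)) for o,d in rs]
def proj(p,X):
    E=np.array(p['extrinsics']);c=E[:3,:3]@np.array(X)+E[:3,3];return [p['fy']*c[1]/c[2]+p['cy'],p['fx']*c[0]/c[2]+p['cx']]
E
python3 - <<'E'
from h import *
np.set_printoptions(precision=1,suppress=True)
s=env.state();print({k:s[k] for k in('t','eef_pos','tcp_rot','ft_force','opening')})
P={c:shot(c,c+'0.png') for c in('scene','top')}
for c in P:
    R=np.array(P[c]['extrinsics']);print(c,-R[:3,:3].T@R[:3,3])
for n in['stand','hook','hook_mouth','hook_grip','hook_pocket','bin','bin_bar','vial_f','timer','bottle_hdpe']:
    r=[]
    for c in P:
        L=eyes.spot_point(n,P[c])
        if L: r.append(ray(P[c],L[0]['centre'])); print(n,c,np.array(L[0]['centre']),round(L[0]['score'],2),len(L), at_z(P[c],L[0]['centre'],0))
    if len(r)==2: print('   ',*tri(r))
cv2.imwrite('pics/a.png',cv2.resize(np.hstack([P[c]['pixels'][:,:,::-1] for c in P]),(800,300)))
E
```

```text
pics
{'t': 0.0, 'eef_pos': array([ 282.3, -557.3,  232.9]), 'tcp_rot': array([-3.1, -0. ,  0.5]), 'ft_force': array([-1. , -0.1, -0.4]), 'opening': 1.000075593988349}
scene [1032.6 -113.5  900.3]
top [ 391.9  -13.1 1394.2]
stand scene [310.6 360.2] 0.73 2 [660.5  56.9   0. ]
stand top [183.4 294. ] 0.94 2 [663.2  54.8   0. ]
    [662.4  55.3   5. ] [np.float64(0.7013778842285617), np.float64(0.7013778842285758)]
hook scene [228.6 389.1] 0.85 1 [470.4 180.8   0. ]
hook top [258.2 242.3] 0.88 2 [467.9 180.    0. ]
    [468.3 181.1  -3.1] [np.float64(0.7154095696048929), np.float64(0.7154095696048355)]
hook_mouth scene [210.1 392.3] 0.81 1 [419.4 204.9   0. ]
hook_mouth top [248.8 236.8] 0.61 1 [491.4 194.8   0. ]
    [483.6 176.5  93.2] [np.float64(4.516533056092713), np.float64(4.516533056092619)]
hook_grip scene [204.9 396.1] 0.67 1 [406.1 219.    0. ]
hook_grip top [251.1 239.4] 0.82 1 [485.8 188.    0. ]
    [479.6 176.1 106.5] [np.float64(3.531530527719582), np.float64(3.5315305277195574)]
hook_pocket scene [205.7 388. ] 0.92 3 [404.1 198.6   0. ]
hook_pocket top [281.8 236.3] 0.8
[... 419 characters left out ...]
]
    [ 486.6 -183.7   96.2] [np.float64(3.1894592108933524), np.float64(3.189459210893315)]
vial_f scene [303.  193.3] 0.96 2 [ 563.8 -291.2    0. ]
vial_f top [224.  429.6] 0.58 2 [ 566.1 -294.9    0. ]
    [ 565.6 -292.3    3.9] [np.float64(1.829752771653229), np.float64(1.8297527716533524)]
timer scene [327.3 206.7] 0.82 1 [ 626.3 -267.8    0. ]
timer top [196.2 421.1] 0.94 2 [ 637.7 -273.     0. ]
    [ 634.4 -267.1   18.6] [np.float64(2.42693055175997), np.float64(2.42693055175998)]
bottle_hdpe scene [280.9 453.2] 0.55 1 [636.9 278.2   0. ]
bottle_hdpe top [192.4 205.7] 0.57 1 [634.3 280.1   0. ]
    [634.9 280.6  -4.6] [np.float64(0.45821984746682787), np.float64(0.45821984746681177)]
```

View pics/scene0.png

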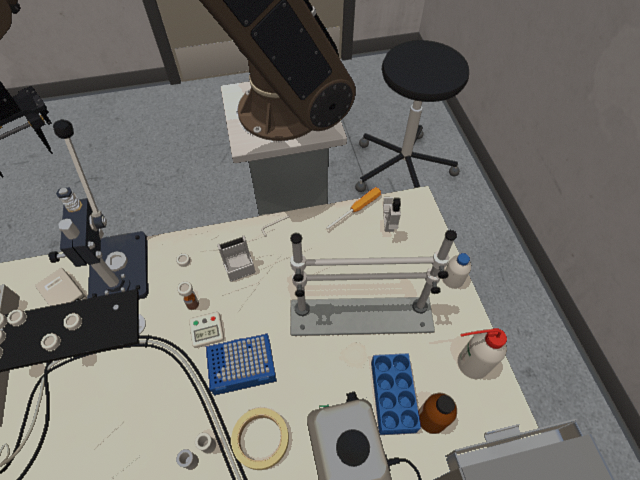

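View pics/top0.png

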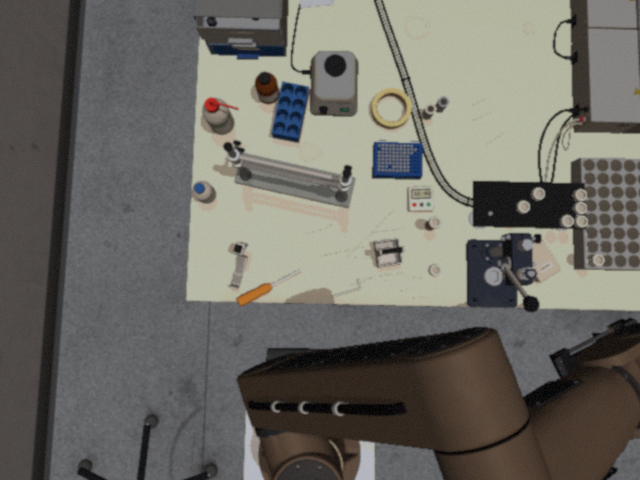

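Scene: hook stands at about (390,215), bin at (237,257), stand rails run (303,261)-(440,262), with the lower rail at about row 275. In the top view the stand base spans (237,180)-(353,200), the hook is at (240,262) and the bin at (387,253). I'll zoom in on the rails, bin and hook.

```bash
python3 - <<'E'
import cv2,numpy as np
t=cv2.imread('pics/top0.png');s=cv2.imread('pics/scene0.png')
f=lambda im,r,c,h,w,k:cv2.resize(im[r:r+h,c:c+w],None,fx=k,fy=k,interpolation=cv2.INTER_CUBIC)
a=f(s,225,285,75,160,5)   # 800x375
b=f(t,135,225,75,135,3); c=f(t,235,225,60,40,3.75); d=f(t,230,365,45,50,5)
can=np.zeros((600,800,3),np.uint8);can[:375]=a
can[375:600,:405]=b;can[375:600,410:560]=c;can[375:600,560:]=d[:225,:240]
cv2.imwrite('pics/z.png',can)
E
```

```text
(no output)
```

View pics/z.png

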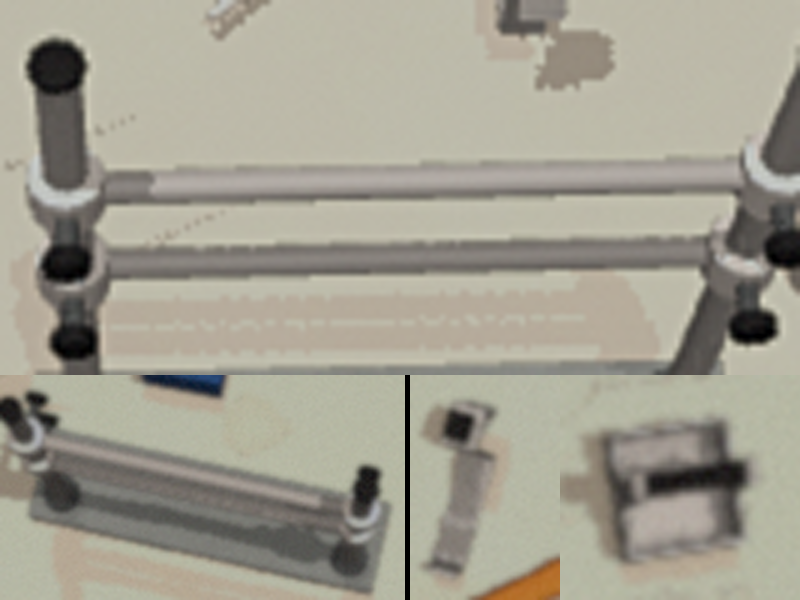

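```bash
python3 - <<'E'
from h import *
np.set_printoptions(precision=2,suppress=True)
P={c:shot(c) for c in('scene','top')}
S,T=P['scene'],P['top']
zs=lambda x,y:[225+(y+.5)/5-.5,285+(x+.5)/5-.5]
zt=lambda x,y:[135+(y-375+.5)/3-.5,225+(x+.5)/3-.5]
# base edge yaw
for a,b,z in((zt(32,515),zt(370,590),12),(zt(62,432),zt(388,503),12)):
    d=at_z(T,a,z)-at_z(T,b,z);print('base',at_z(T,a,z),at_z(T,b,z),'yaw',-np.arctan2(d[0],d[1]),np.linalg.norm(d))
def plane(p,a,b):
    o,d1=ray(p,a);_,d2=ray(p,b);n=np.cross(d1,d2);return o,n/np.linalg.norm(n)
o1,n1=plane(S,zs(160,185.5),zs(725,174))
o2,n2=plane(T,zt(70,446),zt(300,494))
u=np.cross(n1,n2);u/=np.linalg.norm(u);u*=np.sign(u[1])
x=np.linalg.solve(np.array([n1,n2,[0,1,0]]),[n1@o1,n2@o2,55]);print('rail at y=55',x,'dir',u,'yaw',-np.arctan2(u[0],u[1]))
o3,n3=plane(S,zs(160,261),zs(690,250))
# stand axes from rail, project the rail for z in range
st=np.array([662.5,55.3,0]);
for z in(200,215,230,245,256):
  r=[proj(S,st+[0,0,z])]; print(z,r, (st+[0,0,z]-o1)@n1,'top', (st+[0,0,z]-o2)@n2,'low',(st+[-2,0,z-60]-o3)@n3)
d5=lambda x,y:[230+(y-375+.5)/5-.5,365+(x-560+.5)/5-.5]
a,b=at_z(T,d5(650,482),97),at_z(T,d5(742,471),97);d=a-b;print('bar',a,b,np.linalg.norm(d),-np.arctan2(d[0],d[1]))
dc=lambda x,y:[235+(y-375+.5)/3.75-.5,225+(x-410+.5)/3.75-.5]
print('grip top z135',at_z(T,dc(458,424),135))
for n in('hook_pocket','hook','hook_grip','bin','bin_bar'):
  L=eyes.spot_point(n,T);print(n,[(round(l['score'],2),np.array(l['centre'])) for l in L])
E
```

```text
base [662.59 203.69  12.  ] [605.02 -84.54  12.  ] yaw -0.19714615122719698 293.91929220043835
base [735.24 181.04  12.  ] [680.37 -98.63  12.  ] yaw -0.1937448876814843 284.99643943595845
rail at y=55 [658.52  55.   210.12] dir [ 0.19  0.98 -0.02] yaw -0.1884042878289801
200 [[np.float64(265.40315376064177), np.float64(367.88206866962287)]] 8.397716198223122 top -1.6873540500403976 low 8.374437938777987
215 [[np.float64(261.14457445752555), np.float64(368.63407581738284)]] 0.8770096522697486 top -4.7806896436718205 low 1.2875662419756395
230 [[np.float64(256.74752276037964), np.float64(369.41053530538727)]] -6.643696893683682 top -7.874025237303243 low -5.799305454826765
245 [[np.float64(252.20513317618185), np.float64(370.2126594862679)]] -14.164403439637113 top -10.967360830934666 low -12.88617715162917
256 [[np.float64(248.77745333555555), np.float64(370.8179410970853)]] -19.679588240002943 top -13.235806932931041 low -18.0832163959509
bar [ 487.06 -163.82   97.  ] [ 493.26 -207.39   97.  ] 44.01223125628375 0.1412900937293458
grip top z135 [484.35 173.37 135.  ]
hook_pocket [(0.58, array([281.3, 236.3]))]
hook [(0.85, array([257., 241.])), (0.71, array([194.3, 203.4]))]
hook_grip []
bin [(0.55, array([252.9, 387.7]))]
bin_bar [(0.97, array([251.1, 391.9]))]
```

The stand's yaw is about -0.195 and the rail is at roughly z 210-217, so I need a closer look. The hook is at (468,181) with yaw about -0.2. I'll raise the arm and turn, then move over to the hook.

```bash
cat >> h.py <<'E'
def plan(x,y,z,yaw,final=True):
    """total shift (units of 60 mm, tool axes as after the turn / as now) and turn units"""
    s=env.state();p=np.array(s['eef_pos']);yw=s['tcp_rot'][2]
    d=np.array([x,y,z])-p
    out=[]
    for a in(yw,yaw):
        out.append(np.round([ (np.cos(a)*d[0]+np.sin(a)*d[1])/60,(np.sin(a)*d[0]-np.cos(a)*d[1])/60,-d[2]/60],3))
    print('now',p.round(1),np.round(s['tcp_rot'],3),'F',np.round(s['ft_force'],1),'t',s['t'],'| shift now-frame',out[0],'turned-frame',out[1],'turn',round(-np.degrees(yaw-yw)/5,2))
E
python3 -m inch '[[[0,0,-0.4],1,-1],[[0,0,-0.4],1,-1],[[0,0,-0.4],1,-1],[[0,0,-0.4],1,-1],[[0,0,-0.4],1,-1],[[0,0,-0.4],1,-1],[[0,0,-0.4],1,-1],[[0,0,-0.2],1,-1],[[0,0,0],0,-1],[[0,0,0],0,-1]]'
python3 -c "
from h import *
plan(540,55,420,-0.195)"
```

```text
t: 2.7
eef_pos: [282.3, -557.4, 412.7]
tcp_rot: [-3.141, 0.001, -0.227]
ft_force: [0.5, 0.3, -0.9]
opening: 1.0
grip_force: 0.0
now [ 282.3 -557.4  412.7] [-3.141e+00  1.000e-03 -2.270e-01] F [ 0.5  0.3 -0.9] t 2.7 | shift now-frame [  1.882 -10.912  -0.121] turned-frame [  2.235 -10.846  -0.121] turn -0.37
```

```bash
python3 -m inch '[[[0.7,-0.7,0],0,-1],[[0.7,-0.9,0],0,-1],[[0.2,-0.95,0],0,-1],[[0.2,-0.95,0],0,-1],[[0,-0.95,0],0,-1],[[0,-0.95,0],0,-1],[[0,-0.95,0],0,-1],[[0,-0.9,0],0,-1],[[0,-0.9,0],0,-1],[[0,0,0],0,-1]]'
python3 - <<'E'
from h import *
np.set_printoptions(precision=1,suppress=True)
p=shot('wrist','w1.png');E=np.array(p['extrinsics']);print(-E[:3,:3].T@E[:3,3])
for n in('stand','hook','hook_grip','hook_mouth','hook_pocket'):
  for l in eyes.spot_point(n,p):print(n,round(l['score'],2),np.array(l['centre']),at_z(p,l['centre'],0))
plan(475,178,330,-0.2)
E
```

```text
t: 3.95
eef_pos: [494.3, -106.8, 413.0]
tcp_rot: [-3.141, 0.001, -0.224]
ft_force: [0.1, -0.9, -0.2]
opening: 0.999
grip_force: 0.0
[ 562.5 -122.2  565.3]
stand 0.87 [ 92.  174.8] [656.5  58.8   0. ]
hook 0.59 [246.2 130.9] [474.  183.1   0. ]
hook_grip 0.68 [267.   80.6] [460.8 263.4   0. ]
hook_grip 0.56 [ 52.3 429.2] [ 630.5 -268.     0. ]
hook_mouth 0.63 [256.4  98.2] [470.1 233.3   0. ]
hook_pocket 0.57 [290.2 134.5] [410.2 200.2   0. ]
now [ 494.  -110.7  413.2] [ 3.1  0.  -0.2] F [ 0.8 -0.7  0.6] t 4.25 | shift now-frame [-1.4 -4.6  1.4] turned-frame [-1.3 -4.7  1.4] turn -0.35
```

View pics/w1.png

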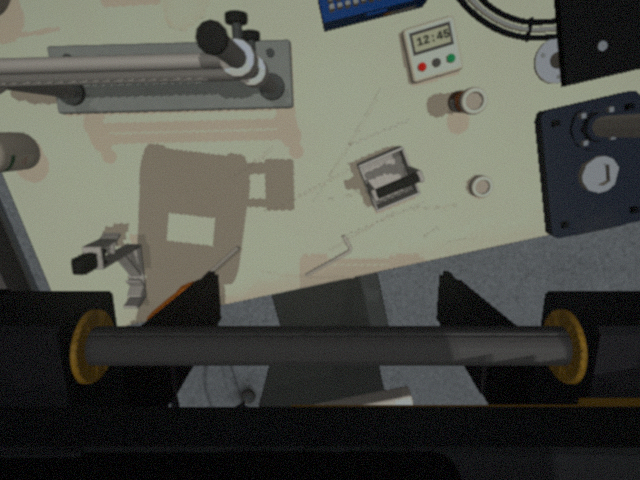

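The wrist view shows the stand's right half (base front edge from (60,113) to (292,107)), the hook at (105,260), and the bin with its bar from (372,192) to (420,176). I'll move to just short of the hook.

```bash
python3 -m inch '[[[-0.4,-0.7,0.2],-0.35,-1],[[-0.4,-0.8,0.3],0,-1],[[-0.4,-0.9,0.3],0,-1],[[-0.4,-0.9,0.3],0,-1],[[-0.4,-0.9,0.3],0,-1],[[-0.1,-0.4,0.3],0,-1],[[0,0,0],0,-1],[[0,0,0],0,-1],[[0,0,0],0,-1],[[0,0,0],0,-1]]'
python3 - <<'E'
from h import *
np.set_printoptions(precision=1,suppress=True)
p=shot('wrist','w2.png');E=np.array(p['extrinsics']);print(-E[:3,:3].T@E[:3,3])
for n,z in(('stand',0),('hook',0),('hook_grip',126),('hook_mouth',89),('hook_pocket',12.7)):
  for l in eyes.spot_point(n,p):print(n,round(l['score'],2),np.array(l['centre']),at_z(p,l['centre'],z))
plan(478,178,200,-0.2)
E
```

```text
t: 5.5
eef_pos: [426.9, 185.5, 311.8]
tcp_rot: [-3.141, -0.001, -0.2]
ft_force: [-0.0, 0.6, 0.1]
opening: 1.002
grip_force: 0.0
[495.2 171.7 464.3]
hook 0.87 [154. 325.] [474.9 179.4   0. ]
hook 0.33 [209.8 321.4] [415.1 195.8   0. ]
hook_grip 0.74 [149.1 324.8] [484.2 176.7 126. ]
hook_mouth 0.81 [147.5 327.2] [483.9 174.9  89. ]
hook_pocket 0.62 [213.9 324.2] [412.2 193.1  12.7]
now [426.6 186.2 311.5] [ 3.1 -0.  -0.2] F [-0.2  1.   0. ] t 5.8 | shift now-frame [ 0.9 -0.   1.9] turned-frame [ 0.9 -0.   1.9] turn 0.01
```

View pics/w2.png

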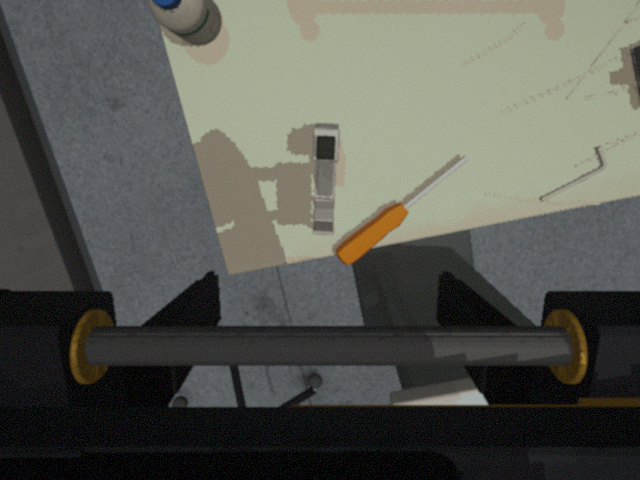

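Hook block is at (148,325) and the strap runs straight down the image, so the hook yaw equals the tool yaw (-0.2). The grip point is about (484,176.5). I'll descend and grip.

```bash
python3 -m inch '[[[0.5,-0.03,0],0,-1],[[0.47,0,0.4],0,-1],[[0,0,0.6],0,-1],[[0,0,0.6],0,-1],[[0,0,0.6],0,-1],[[0,0,0.5],0,-1],[[0,0,0.37],0,-1],[[0,0,0],0,-1],[[0,0,0],0,-1],[[0,0,0],0,1]]'
python3 -m inch '[[[0,0,0],0,1],[[0,0,0],0,1],[[0,0,0],0,1],[[0,0,0],0,1],[[0,0,0],0,1],[[0,0,0],0,1],[[0,0,0],0,1],[[0,0,0],0,1],[[0,0,-0.5],0,1],[[0,0,-0.5],0,1]]'
python3 -c "
from h import *
plan(590,71,330,-0.195)"
```

```text
t: 7.05
eef_pos: [484.4, 176.6, 128.2]
tcp_rot: [-3.141, -0.002, -0.199]
ft_force: [0.8, -0.0, 0.2]
opening: 0.949
grip_force: 0.0
t: 8.3
eef_pos: [483.7, 176.4, 187.6]
tcp_rot: [3.141, 0.001, -0.199]
ft_force: [0.8, 0.6, -1.2]
opening: 0.145
grip_force: 30.0
now [483.7 176.4 187.6] [ 3.141e+00  1.000e-03 -1.990e-01] F [ 0.8  0.6 -1.2] t 8.3 | shift now-frame [ 2.083  1.373 -2.373] turned-frame [ 2.078  1.381 -2.373] turn -0.04
```

```bash
python3 -m inch '[[[0,0,-0.6],0,1],[[0,0,-0.6],0,1],[[0.2,0.2,-0.6],0,1],[[0.3,0.3,-0.6],0,1],[[0.4,0.3,-0.4],0,1],[[0.4,0.3,0],0,1],[[0.4,0.28,0],0,1],[[0.1,0,0],0,1],[[0,0,0],0,1],[[0,0,0],0,1]]'
python3 - <<'E'
from h import *
np.set_printoptions(precision=1,suppress=True)
p=shot('wrist','w3.png');E=np.array(p['extrinsics']);print(-E[:3,:3].T@E[:3,3])
for n,z in(('stand',0),):
  for l in eyes.spot_point(n,p):print(n,round(l['score'],2),np.array(l['centre']),at_z(p,l['centre'],z))
plan(660,55,300,-0.2)
E
```

```text
t: 9.55
eef_pos: [572.9, 74.7, 355.2]
tcp_rot: [3.142, 0.0, -0.198]
ft_force: [0.2, 0.5, -1.9]
opening: 0.143
grip_force: 30.0
[641.4  61.1 507.6]
stand 0.78 [119.9 329.1] [656.2  56.9   0. ]
stand 0.7 [278.9 327.3] [463.2  98.    0. ]
stand 0.23 [217.3 541.3] [ 490.  -178.8    0. ]
now [573.   74.7 355.4] [-3.1 -0.  -0.2] F [-0.7  0.1 -0.9] t 9.65 | shift now-frame [1.5 0.  0.9] turned-frame [1.5 0.  0.9] turn 0.02
```

View pics/w3.png

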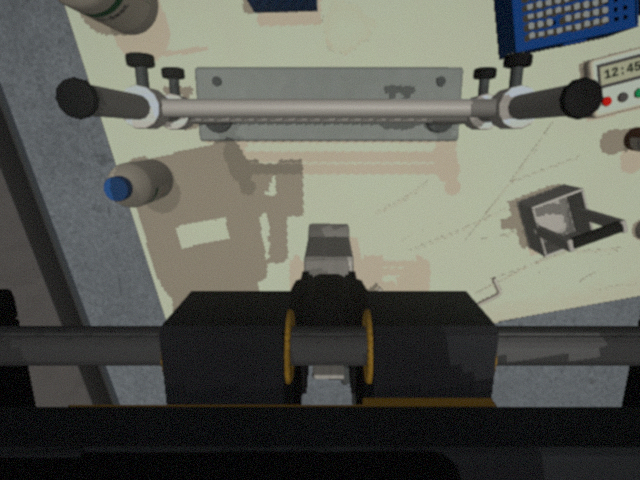

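The wrist view shows the rail level at about row 108 (columns 190-475), clamps at (150,107) and (508,107), post tops at (77,97) and (582,97), and base corners at (198,68), (461,68), (200,140) and (459,139). I'll combine it with the scene view.

```bash
python3 - <<'E'
from h import *
np.set_printoptions(precision=1,suppress=True)
p=shot('wrist');S=shot('scene');print(p['fx'])
im=p['pixels'].astype(float).mean(2)
for c in(240,330,420):print(c,im[92:122,c-4:c+5].mean(1).round())
for z,rc in((12,(68,198)),(12,(68,461)),(12,(140,200)),(12,(139,459)),(292,(97,77)),(292,(97,582))):print(z,at_z(p,rc,z))
for z in(200,205,210,215,220):
    X=at_z(p,(108,329),z)
    X1=at_z(p,(108,150),z);X2=at_z(p,(108,508),z)
    print(X,'clamp span',np.linalg.norm(X1-X2),'scene rc',np.array(proj(S,X)))
zs=lambda x,y:[225+(y+.5)/5-.5,285+(x+.5)/5-.5]
a,b=np.array(zs(160,185.5)),np.array(zs(725,174));print('line row at col368:',a[0]+(368-a[1])*(b[0]-a[0])/(b[1]-a[1]))
E
```

```text
415.93232799145164
240 [124. 124. 124. 125. 122. 123. 116. 111. 116. 128. 136. 142. 146. 153.
 155. 156. 154. 149. 144. 136. 131. 121. 113.  99.  87.  85.  95. 105.
 104.  95.]
330 [119. 119. 118. 120. 118. 117. 113. 111. 118. 128. 136. 142. 148. 155.
 161. 162. 159. 152. 145. 137. 130. 123. 114. 101.  88.  86.  99. 109.
 109.  98.]
420 [120. 119. 118. 119. 118. 119. 115. 110. 118. 127. 135. 141. 146. 153.
 158. 163. 160. 154. 144. 137. 130. 122. 114. 101.  87.  83.  94. 102.
 105.  96.]
12 [739.4 189.   12. ]
12 [681.6 -98.1  12. ]
12 [663.7 208.   12. ]
12 [605.5 -86.5  12. ]
292 [682.9 178.8 292. ]
292 [633.9 -65.1 292. ]
[658.5  56.9 200. ] clamp span 253.0485811113823 scene rc [263.3 368.1]
[658.2  57.  205. ] clamp span 248.9379359772067 scene rc [261.8 368.4]
[657.9  57.1 210. ] clamp span 244.82729084303105 scene rc [260.2 368.6]
[657.7  57.1 215. ] clamp span 240.71664570885545 scene rc [258.6 368.9]
[657.4  57.2 220. ] clamp span 236.60600057467977 scene rc [257.  369.1]
line row at col368: 260.6538053097345
```

Rail is at about (658.3,57) with z around 209±6 and yaw -0.198. The base is offset but the posts agree. I'll move above it, with the rail at hook x of about 12.

```bash
python3 -m inch '[[[0.3,0.01,0],0,1],[[0.4,0,0],0,1],[[0.4,0,0],0,1],[[0.326,0,0],0,1],[[0,0,0],0,1],[[0,0,0.4],0,1],[[0,0,0.3],0,1],[[0,0,0.2],0,1],[[0,0,0],0,1],[[0,0,0],0,1]]'
python3 - <<'E'
from h import *
np.set_printoptions(precision=1,suppress=True)
p=shot('scene','s2.png');w=shot('wrist','w4.png')
im=p['pixels'][:,:,::-1]
a=cv2.resize(im[190:290,300:433],None,fx=6,fy=6,interpolation=cv2.INTER_CUBIC)
cv2.imwrite('pics/z2.png',a)
plan(656.8,57.3,285,-0.198)
E
```

```text
t: 11.0
eef_pos: [657.3, 56.6, 302.1]
tcp_rot: [-3.141, -0.001, -0.199]
ft_force: [-0.5, 0.5, -1.3]
opening: 0.146
grip_force: 30.0
now [657.4  56.6 302.1] [-3.1 -0.  -0.2] F [ 0.2 -0.5 -1.1] t 11.1 | shift now-frame [-0.  -0.   0.3] turned-frame [-0.  -0.   0.3] turn -0.01
```

View pics/z2.png

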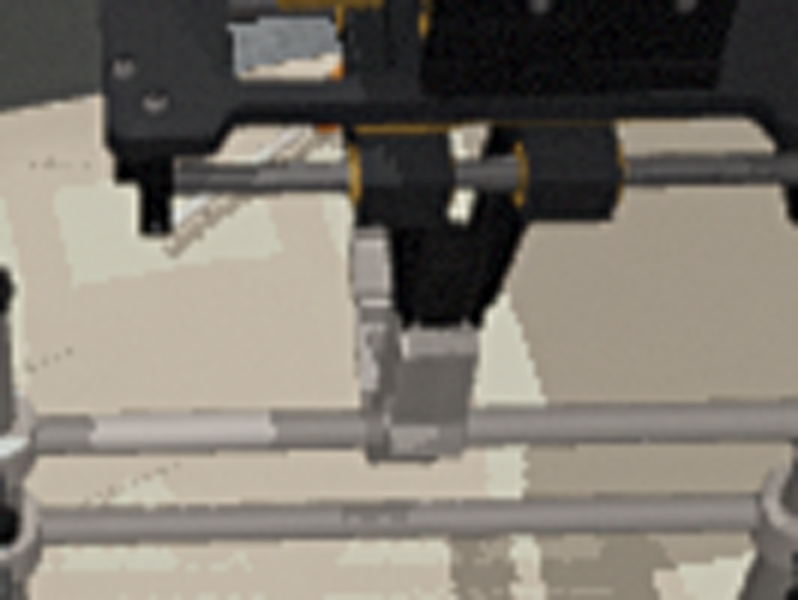

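The scene crop shows the hook's back lip just above and behind the rail, roughly mid-span at crop (430,400), with the rail at row 425. I'll descend in small, felt steps.

```bash
python3 -m inch '[[[0,0,0.1],0,1],[[0,0,0.1],0,1],[[0,0,0.1],0,1],[[0,0,0],0,1],[[0,0,0],0,1],[[0,0,0],0,1],[[0,0,0],0,1],[[0,0,0],0,1],[[0,0,0],0,1],[[0,0,0],0,1]]'
python3 -m inch '[[[0,0,0.05],0,1],[[0,0,0.05],0,1],[[0,0,0.05],0,1],[[0,0,0],0,1],[[0,0,0],0,1],[[0,0,0],0,1],[[0,0,0],0,1],[[0,0,0],0,1],[[0,0,0],0,1],[[0,0,0],0,1]]'
```

```text
t: 12.35
eef_pos: [657.2, 56.6, 283.2]
tcp_rot: [3.142, -0.0, -0.199]
ft_force: [-0.5, -0.3, -1.6]
opening: 0.146
grip_force: 30.0
t: 13.6
eef_pos: [657.2, 56.5, 274.2]
tcp_rot: [3.142, 0.0, -0.199]
ft_force: [-3.9, 0.6, -0.3]
opening: 0.146
grip_force: 30.0
```

The -x push means the shank is touching a rail, so I'll back off 2 mm.

```bash
python3 -m inch '[[[-0.015,0,0],0,1],[[-0.015,0,0],0,1],[[0,0,0],0,1],[[0,0,0],0,1],[[0,0,0],0,1],[[0,0,0],0,1],[[0,0,0],0,1],[[0,0,0],0,1],[[0,0,0],0,1],[[0,0,0],0,1]]'
python3 - <<'E'
from h import *
F=[]
for i in range(4):
    p=shot(('scene','wrist')[i%2],'s%d.png'%(3+i) if i<2 else None);s=env.state();F.append(s['ft_force']);
print(np.mean(F,0),np.std(F,0),s['eef_pos'])
E
```

```text
t: 14.85
eef_pos: [655.6, 56.8, 274.3]
tcp_rot: [3.142, -0.0, -0.199]
ft_force: [4.8, -0.4, 3.7]
opening: 0.142
grip_force: 30.0
[ 4.73240775 -1.30579306  3.29217744] [0.43807441 0.23861448 0.37062028] [655.52043624  56.8604613  274.26341837]
```

```bash
python3 -m inch '[[[0.012,0,0],0,1],[[0,0,0],0,1],[[0,0,0.025],0,1],[[0,0,0.025],0,1],[[0,0,0],0,1],[[0,0,0],0,1],[[0,0,0],0,1],[[0,0,0],0,1],[[0,0,0],0,1],[[0,0,0],0,1]]'
python3 - <<'E'
from h import *
F=[]
for i in range(3):
    p=shot('scene','s6.png');s=env.state();F.append(s['ft_force'])
print(np.mean(F,0),s['eef_pos'],s['moment'])
im=p['pixels'][:,:,::-1]
cv2.imwrite('pics/z3.png',cv2.resize(im[225:285,330:410],None,fx=10,fy=10,interpolation=cv2.INTER_CUBIC))
for n in('hook','hook_mouth','hook_grip'):print(n,[(round(l['score'],2),np.round(l['centre'],1)) for l in eyes.spot_point(n,p)])
E
```

```text
t: 16.3
eef_pos: [656.1, 56.8, 271.4]
tcp_rot: [3.142, -0.0, -0.199]
ft_force: [0.8, 0.4, 5.9]
opening: 0.145
grip_force: 30.0
[ 1.08164699 -0.24887231  5.55082003] [656.07079022  56.78683579 271.40712523] [-0.04321504 -0.28337346  0.00716794]
hook [(0.76, array([273.2, 364.9]))]
hook_mouth [(0.69, array([256.1, 367.4]))]
hook_grip [(0.9, array([244.5, 370.6])), (0.3, array([277.7, 449.2]))]
```

View pics/z3.png

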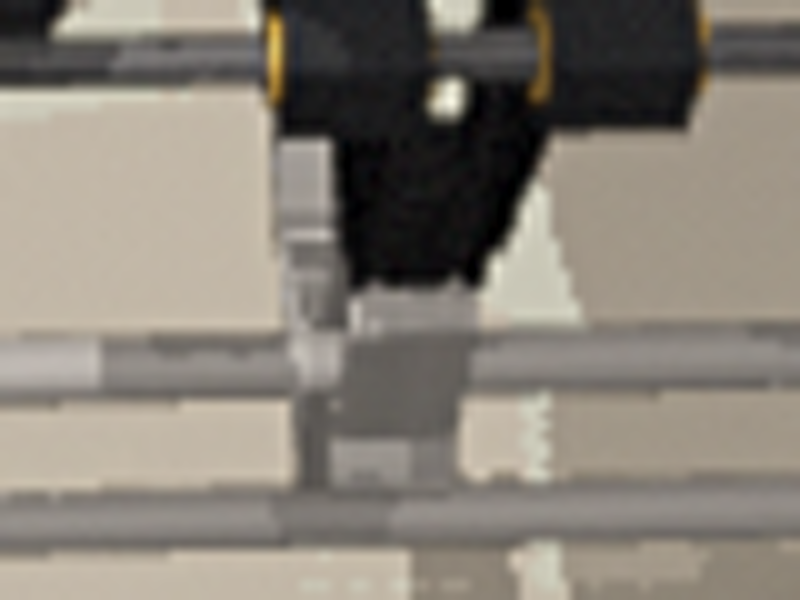

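Crop: the back lip now overlaps the rail (crop rows 330-480), so the rail is inside the mouth. The force is almost purely vertical, about 7 N, so this is the gate. I'll continue down.

```bash
python3 -m inch '[[[0,0,0.025],0,1],[[0,0,0.025],0,1],[[0,0,0],0,1],[[0,0,0],0,1],[[0,0,0],0,1],[[0,0,0],0,1],[[0,0,0],0,1],[[0,0,0],0,1],[[0,0,0],0,1],[[0,0,0],0,1]]'
python3 -m inch '[[[0,0,0.025],0,1],[[0,0,0.025],0,1],[[0,0,0],0,1],[[0,0,0],0,1],[[0,0,0],0,1],[[0,0,0],0,1],[[0,0,0],0,1],[[0,0,0],0,1],[[0,0,0],0,1],[[0,0,0],0,1]]'
```

```text
t: 17.85
eef_pos: [656.4, 56.8, 268.6]
tcp_rot: [-3.141, -0.001, -0.199]
ft_force: [3.3, -0.6, 5.6]
opening: 0.145
grip_force: 30.0
t: 19.1
eef_pos: [656.5, 56.7, 265.6]
tcp_rot: [-3.141, -0.001, -0.199]
ft_force: [3.8, -0.1, 5.7]
opening: 0.149
grip_force: 30.0
```

```bash
python3 -m inch '[[[0.005,0,0.025],0,1],[[0,0,0.025],0,1],[[0,0,0.025],0,1],[[0,0,0],0,1],[[0,0,0],0,1],[[0,0,0],0,1],[[0,0,0],0,1],[[0,0,0],0,1],[[0,0,0],0,1],[[0,0,0],0,1]]'
python3 -m inch '[[[0,0,0.025],0,1],[[0,0,0.025],0,1],[[0,0,0],0,1],[[0,0,0],0,1],[[0,0,0],0,1],[[0,0,0],0,1],[[0,0,0],0,1],[[0,0,0],0,1],[[0,0,0],0,1],[[0,0,0],0,1]]'
```

```text
t: 20.35
eef_pos: [656.5, 56.7, 260.7]
tcp_rot: [3.142, -0.0, -0.199]
ft_force: [4.0, 0.9, 3.7]
opening: 0.146
grip_force: 30.0
t: 21.6
eef_pos: [656.4, 56.6, 257.4]
tcp_rot: [3.141, 0.0, -0.199]
ft_force: [3.9, -1.7, -2.1]
opening: 0.142
grip_force: 30.0
```

```bash
python3 -m inch '[[[0,0,0.015],0,1],[[0,0,0.015],0,1],[[0,0,0],0,1],[[0,0,0],0,1],[[0,0,0],0,1],[[0,0,0],0,1],[[0,0,0],0,1],[[0,0,0],0,1],[[0,0,0],0,1],[[0,0,0],0,1]]'
python3 -c "
from h import *
F=[]
for i in range(4): shot('scene');s=env.state();F.append(s['ft_force'])
print(np.mean(F,0),s['eef_pos'])"
```

```text
t: 22.85
eef_pos: [656.5, 56.7, 255.6]
tcp_rot: [3.141, 0.0, -0.199]
ft_force: [4.6, -1.2, -1.7]
opening: 0.143
grip_force: 30.0
[ 5.36802102 -1.24479978 -1.73546757] [656.43971211  56.67506751 255.5098982 ]
```

```bash
python3 -m inch '[[[0,0,0.015],0,1],[[0,0,0.015],0,1],[[0,0,0],0,1],[[0,0,0],0,1],[[0,0,0],0,1],[[0,0,0],0,1],[[0,0,0],0,1],[[0,0,0],0,1],[[0,0,0],0,1],[[0,0,0],0,1]]'
python3 -c "
from h import *
F=[]
for i in range(4): shot('scene');s=env.state();F.append(s['ft_force'])
print(np.mean(F,0),s['eef_pos'],s['moment'])"
```

```text
t: 24.3
eef_pos: [656.4, 56.7, 254.1]
tcp_rot: [3.142, 0.0, -0.199]
ft_force: [0.6, 0.5, -1.1]
opening: 0.147
grip_force: 30.0
[ 0.04228712  0.57140603 -1.23832361] [656.47283905  56.68736122 254.15065084] [0.07064449 0.01834392 0.00377808]
```

The forces are back to the hook's weight alone, so the gate has snapped. I'll ease down 1 mm, release and rise.

```bash
python3 -m inch '[[[0,0,0.015],0,1],[[0,0,0],0,1],[[0,0,0],0,0.4],[[0,0,0],0,0],[[0,0,0],0,-0.4],[[0,0,0],0,-0.4],[[0,0,0],0,-0.4],[[0,0,0],0,-0.4],[[0,0,-0.2],0,-0.4],[[0,0,-0.5],0,-0.4]]'
python3 -m inch '[[[-0.3,0,-0.5],0,-0.4],[[-0.5,0,-0.5],0,-0.4],[[-0.7,0,-0.3],0,-1],[[-0.8,0,0],0,-1],[[-0.3,0,0],0,-1],[[0,0,0],0,-1],[[0,0,0],0,-1],[[0,0,0],0,-1],[[0,0,0],0,-1],[[0,0,0],0,-1]]'
python3 - <<'E'
from h import *
np.set_printoptions(precision=1,suppress=True)
w=shot('wrist','w5.png');p=shot('scene','s7.png');T=shot('top')
for n in('hook','hook_mouth','hook_grip','hook_pocket'):
  r=[];
  for q in(w,p,T):
    L=eyes.spot_point(n,q)
    if L and L[0]['score']>.5: r.append(ray(q,L[0]['centre'])); print(n,q['shot'],round(L[0]['score'],2),np.array(L[0]['centre']))
  if len(r)>1: print('   ',*tri(r))
plan(490,-185,250,0.14)
can=np.hstack([cv2.resize(w['pixels'][0:300,130:530,::-1],None,fx=1,fy=1),cv2.resize(p['pixels'][210:310,310:443,::-1],(400,300),interpolation=cv2.INTER_CUBIC)])
cv2.imwrite('pics/z4.png',can)
E
```

```text
t: 25.75
eef_pos: [656.2, 56.7, 295.3]
tcp_rot: [3.141, 0.002, -0.199]
ft_force: [0.2, 0.1, 0.6]
opening: 0.696
grip_force: 0.0
t: 27.0
eef_pos: [503.8, 87.4, 373.0]
tcp_rot: [3.141, 0.0, -0.199]
ft_force: [-0.2, -0.7, 0.0]
opening: 0.998
grip_force: 0.0
hook 27 0.57 [ 47.7 325.6]
hook 28 0.69 [280.1 362.1]
hook 29 0.68 [185.4 288.5]
    [642.7  60.4 105.5] [np.float64(5.771680384172803), np.float64(2.594573664395478), np.float64(5.554105540752015)]
hook_mouth 27 0.61 [  0.4 327.1]
hook_mouth 28 0.97 [258.3 364.8]
    [656.2  53.8 214.3] [np.float64(3.496048232112672), np.float64(3.4960482321126567)]
hook_grip 28 0.79 [248.5 368.6]
hook_grip 29 0.55 [191.4 206.1]
    [600.7 161.5 160.1] [np.float64(82.54816267965543), np.float64(82.54816267965543)]
hook_pocket 27 0.62 [116.  327.4]
hook_pocket 28 0.75 [247.7 360.7]
hook_pocket 29 0.63 [199.4 419.8]
    [609.6 -34.5 313.7] [np.float64(110.80644280897891), np.float64(96.90790957441693), np.float64(178.66599398157356)]
now [503.5  87.5 373.2] [ 3.1 -0.  -0.2] F [-0.1  0.4 -0.1] t 27.75 | shift now-frame [0.7 4.5 2.1] turned-frame [-0.9  4.5  2.1] turn -3.88
```

View pics/z4.png

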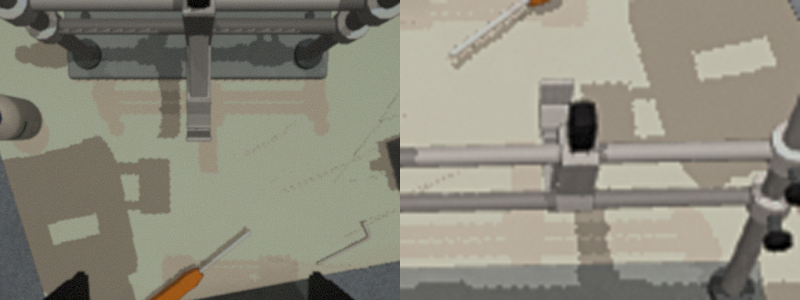

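The hook hangs on the rail with its lower curl towards the robot: curl at (200,135) in the left crop, block at (580,125) in the right crop above the rail. Next, the bin.

```bash
python3 -m inch '[[[-0.1,0.8,0],0,-1],[[-0.1,0.9,0.3],0,-1],[[-0.13,0.9,0.4],0,-1],[[0,0.9,0.4],0,-1],[[0,0.7,0.4],0,-1],[[0,0.36,0.4],0,-1],[[0,0,0.15],-0.97,-1],[[0,0,0],-0.97,-1],[[0,0,0],-0.97,-1],[[0,0,0],-0.97,-1]]'
python3 - <<'E'
from h import *
np.set_printoptions(precision=1,suppress=True)
w=shot('wrist','w6.png')
for n,z in(('bin',0),('bin_bar',97)):
  for l in eyes.spot_point(n,w):print(n,round(l['score'],2),np.array(l['centre']),at_z(w,l['centre'],z))
L=eyes.cut_out('bin',w)
if L:
  m=L[0]['mask'];print(L[0]['score'],m.sum())
  # bar: dark pixels inside
  g=w['pixels'].mean(2);b=(g<60)&cv2.dilate(m.astype(np.uint8),np.ones((5,5))).astype(bool)
  n,lab,st,c=cv2.connectedComponentsWithStats(b.astype(np.uint8));k=1+np.argmax(st[1:,4]);ys,xs=np.where(lab==k)
  r=cv2.minAreaRect(np.c_[xs,ys].astype(np.float32));print('bar',r)
  bp=cv2.boxPoints(r);print(bp)
  P=[at_z(w,(q[1],q[0]),97) for q in bp];print(np.array(P))
  print('center',at_z(w,(r[0][1],r[0][0]),97))
plan(487,-184,150,0.14)
x,y,ww,hh=cv2.boundingRect(m.astype(np.uint8));print(x,y,ww,hh)
im=w['pixels'][:,:,::-1];E=[max(0,y-30),max(0,x-40)]
cv2.imwrite('pics/z5.png',cv2.resize(im[E[0]:y+hh+30,E[1]:x+ww+40],(600,int(600*(y+hh+30-E[0])/(x+ww+40-E[1])))))
E
```

```text
t: 29.0
eef_pos: [430.1, -176.9, 250.2]
tcp_rot: [3.141, -0.0, 0.142]
ft_force: [-0.6, 0.3, -0.7]
opening: 1.001
grip_force: 0.0
bin 0.89 [143.8 341.3] [ 491.6 -180.9    0. ]
bin_bar 0.62 [151.8 351.7] [ 489.  -185.8   97. ]
0.58 5678
bar ((352.6559753417969, 137.18319702148438), (69.8066177368164, 63.12750244140625), 16.966150283813477)
[[310.1 157.2]
 [328.5  96.8]
 [395.3 117.2]
 [376.8 177.6]]
[[ 480.9 -156.6   97. ]
 [ 523.8 -163.9   97. ]
 [ 516.9 -212.5   97. ]
 [ 473.3 -206.8   97. ]]
center [ 499.2 -184.9   97. ]
now [ 430.1 -176.8  250.3] [ 3.1 -0.   0.1] F [ 0.2 -0.1  0.2] t 29.2 | shift now-frame [0.9 0.2 1.7] turned-frame [0.9 0.3 1.7] turn -0.02
308 107 85 79
```

```bash
python3 - <<'E'
from h import *
np.set_printoptions(precision=1,suppress=True)
w=shot('wrist','w7.png')
g=w['pixels'].astype(int).max(2);sub=g[100:195,300:405]
for T in(30,40,50,60):
  b=(sub<T).astype(np.uint8);n,lab,st,c=cv2.connectedComponentsWithStats(b);k=1+np.argmax(st[1:,4])
  ys,xs=np.where(lab==k);r=cv2.minAreaRect(np.c_[xs+300,ys+100].astype(np.float32));print(T,st[k],r)
print(sub[::3,::3])
E
```

```text
30 [28 54  7  3 10] ((331.0, 155.0), (6.0, 2.0), -0.0)
40 [ 16  40  68  19 822] ((349.49542236328125, 148.8645477294922), (16.058568954467773, 67.36808013916016), 88.05851745605469)
50 [  16   39   69   20 1041] ((349.9552307128906, 148.4481658935547), (18.014772415161133, 68.20003509521484), 88.99491119384766)
60 [  15   11   70   68 1226] ((353.84326171875, 137.20457458496094), (69.07742309570312, 63.99197006225586), 19.025606155395508)
[[157 162 164 ... 163 163 162]
 [162 159 159 ... 165 160 161]
 [149 147 162 ... 165 162 165]
 ...
 [121 123 125 ... 165 162 164]
 [118 117 123 ... 158 162 160]
 [120 125 115 ... 162 164 164]]
```

Bar centre is at (148.7,349.7) and 49 mm long, which matches the given size: world about (490.5,-185), yaw 0.155. I'll grip the straps.

```bash
python3 -m inch '[[[0.5,0.15,0],-0.15,-1],[[0.473,0.14,0.3],0,-1],[[0,0,0.5],0,-1],[[0,0,0.6],0,-1],[[0,0,0.6],0,-1],[[0,0,0.4],0,-1],[[0,0,0.15],0,-1],[[0,0,0],0,-1],[[0,0,0],0,-1],[[0,0,0],0,1]]'
python3 -m inch '[[[0,0,0],0,1],[[0,0,0],0,1],[[0,0,0],0,1],[[0,0,0],0,1],[[0,0,0],0,1],[[0,0,0],0,1],[[0,0,-0.2],0,1],[[0,0,-0.5],0,1],[[0,0,-0.6],0,1],[[0,0,0],0,1]]'
python3 - <<'E'
from h import *
np.set_printoptions(precision=1,suppress=True)
w=cv2.imread('pics/w5.png')
# pocket as seen earlier from wrist shot w5 (camera pose from TCP): now from scene/top
p=shot('scene');T=shot('top')
for n in('hook_pocket','bin_bar'):
  for q in(p,T):
    for l in eyes.spot_point(n,q)[:2]: print(n,q['shot'],round(l['score'],2),np.array(l['centre']),'z137',at_z(q,l['centre'],137))
print('expected pocket px',proj(p,[588.9,71,137]),proj(T,[588.9,71,137]))
plan(500,90,230,-0.199)
E
```

```text
t: 30.5
eef_pos: [490.7, -185.7, 98.1]
tcp_rot: [3.141, -0.001, 0.153]
ft_force: [0.6, -0.1, -0.8]
opening: 0.942
grip_force: 0.0
t: 31.75
eef_pos: [491.2, -186.0, 177.8]
tcp_rot: [3.139, -0.004, 0.153]
ft_force: [0.2, -0.5, -2.8]
opening: 0.63
grip_force: 29.9
hook_pocket 32 0.74 [249.3 361.5] z137 [591.3  68.2 137. ]
hook_pocket 33 0.87 [204.8 282.7] z137 [585.8  72.8 137. ]
bin_bar 32 0.82 [218.6 226. ] z137 [ 458.1 -184.4  137. ]
expected pocket px [np.float64(248.04140893163512), np.float64(362.54679299196573)] [np.float64(203.47030662777973), np.float64(283.5228599108557)]
now [ 490.  -185.4  174.2] [-3.1  0.   0.2] F [ 0.2  0.5 -2. ] t 32.05 | shift now-frame [ 0.9 -4.5 -0.9] turned-frame [-0.7 -4.5 -0.9] turn 4.03
```

```bash
python3 -m inch '[[[0.1,-0.3,0],0,1],[[0.1,-0.6,0],0,1],[[0.1,-0.8,0],0,1],[[0.1,-0.8,0],0,1],[[0.1,-0.7,0],0,1],[[0.1,-0.6,0],0,1],[[0.1,-0.4,0],0,1],[[0.095,-0.25,0],0,1],[[0,-0.07,0],0.8,1],[[0,0,0],0.8,1]]'
python3 -m inch '[[[0,0,0],0.8,1],[[0,0,0],0.8,1],[[0,0,0],0.83,1],[[0,0,0],0,1],[[0,0,0],0,1],[[0,0,0],0,1],[[0,0,0],0,1],[[0,0,0],0,1],[[0,0,0],0,1],[[0,0,0],0,1]]'
python3 - <<'E'
from h import *
np.set_printoptions(precision=1,suppress=True)
w=shot('wrist','w8.png');p=shot('scene');T=shot('top')
for n in('hook_pocket','hook','bin_bar'):
  for q in(w,p,T):
    for l in eyes.spot_point(n,q)[:1]: print(n,q['shot'],round(l['score'],2),np.array(l['centre']),'z137',at_z(q,l['centre'],137))
print('expected pocket px',proj(w,[588.9,71,137]))
plan(588.9,71,169,-0.199)
L=eyes.cut_out('hook',w)
if L:
  m=L[0]['mask'].astype(np.uint8);x,y,ww,hh=cv2.boundingRect(m);print(x,y,ww,hh)
  for r in range(y,y+hh,6):
    c=np.where(m[r])[0]; print(r,c.min(),c.max()) if len(c) else 0
im=w['pixels'][:,:,::-1];cv2.imwrite('pics/z6.png',im)
E
```

```text
t: 33.3
eef_pos: [496.1, 90.4, 174.9]
tcp_rot: [3.142, 0.0, 0.012]
ft_force: [0.3, -0.7, -2.1]
opening: 0.629
grip_force: 29.9
t: 34.55
eef_pos: [496.2, 89.8, 175.2]
tcp_rot: [3.142, -0.0, -0.199]
ft_force: [-0.3, -1.3, -2.8]
opening: 0.633
grip_force: 29.9
hook_pocket 34 0.7 [ 74.2 330.5] z137 [588.7  70.2 137. ]
hook_pocket 35 0.88 [248.9 361.1] z137 [590.2  67.7 137. ]
hook 35 0.71 [280.9 361.3] z137 [658.9  49.1 137. ]
hook 36 0.78 [182.8 286.6] z137 [637.6  65.3 137. ]
bin_bar 34 0.56 [314.7 329.8] z137 [479.2  92.5 137. ]
bin_bar 35 0.75 [195.5 360.9] z137 [461.  102.9 137. ]
bin_bar 36 0.42 [184.6 286.8] z137 [633.3  64.8 137. ]
expected pocket px [np.float64(74.01286381561877), np.float64(328.49124122720065)]
now [496.2  89.8 175.2] [ 3.1 -0.  -0.2] F [ 0.1  0.2 -2.1] t 35.15 | shift now-frame [1.6 0.  0.1] turned-frame [1.6 0.  0.1] turn 0.0
305 0 52 131
0 306 356
6 306 355
12 306 354
18 306 355
24 307 355
30 307 354
36 307 354
42 306 354
48 305 355
54 306 355
60 307 355
66 307 354
72 307 354
78 307 354
84 307 354
90 306 354
96 305 355
102 306 354
108 307 353
114 307 353
120 306 355
126 306 356
```

View pics/z6.png

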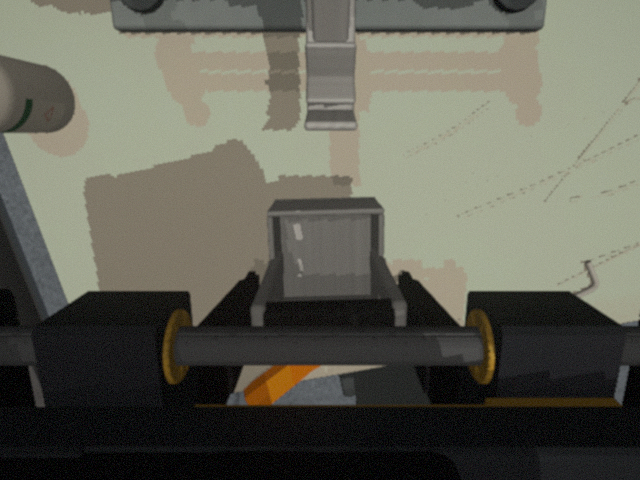

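The wrist view shows the hook's curl (columns 306-355, tip at row 128) squarely ahead of the gripped bin, and the predicted pocket pixel (74,328) agrees with the network's (74,330). I'll bring the bar in over the tip.

```bash
python3 -m inch '[[[0.15,0,0.05],0,1],[[0.25,0,0.05],0,1],[[0.3,0,0],0,1],[[0.3,0,0],0,1],[[0.25,0,0],0,1],[[0.2,0,0],0,1],[[0.126,0,0],0,1],[[0,0,0],0,1],[[0,0,0],0,1],[[0,0,0],0,1]]'
python3 -m inch '[[[0,0,0.05],0,1],[[0,0,0.1],0,1],[[0,0,0.1],0,1],[[0,0,0.1],0,1],[[0,0,0.05],0,1],[[0,0,0],0,1],[[0,0,0],0,1],[[0,0,0],0,1],[[0,0,0],0,1],[[0,0,0],0,1]]'
```

```text
t: 36.45
eef_pos: [588.6, 71.2, 169.4]
tcp_rot: [3.142, -0.0, -0.199]
ft_force: [0.0, -0.1, -2.7]
opening: 0.63
grip_force: 29.9
t: 37.7
eef_pos: [588.9, 71.1, 145.3]
tcp_rot: [3.142, -0.0, -0.199]
ft_force: [0.3, -0.3, -3.5]
opening: 0.628
grip_force: 29.9
```

Bar is inside the curl without contact. Now 3 mm steps.

```bash
python3 -m inch '[[[0,0,0.025],0,1],[[0,0,0.025],0,1],[[0,0,0.025],0,1],[[0,0,0],0,1],[[0,0,0],0,1],[[0,0,0],0,1],[[0,0,0],0,1],[[0,0,0],0,1],[[0,0,0],0,1],[[0,0,0],0,1]]'
python3 -m inch '[[[0,0,0.025],0,1],[[0,0,0.025],0,1],[[0,0,0],0,1],[[0,0,0],0,1],[[0,0,0],0,1],[[0,0,0],0,1],[[0,0,0],0,1],[[0,0,0],0,1],[[0,0,0],0,1],[[0,0,0],0,1]]'
```

```text
t: 38.95
eef_pos: [588.9, 71.1, 140.7]
tcp_rot: [3.142, -0.0, -0.199]
ft_force: [0.7, 0.3, -2.8]
opening: 0.63
grip_force: 29.9
t: 40.2
eef_pos: [588.9, 71.1, 137.7]
tcp_rot: [3.142, -0.0, -0.199]
ft_force: [0.2, 0.4, -2.3]
opening: 0.627
grip_force: 29.9
```

```bash
python3 -m inch '[[[0,0,0.02],0,1],[[0,0,0.02],0,1],[[0,0,0],0,1],[[0,0,0],0,1],[[0,0,0],0,1],[[0,0,0],0,1],[[0,0,0],0,1],[[0,0,0],0,1],[[0,0,0],0,1],[[0,0,0],0,1]]'
python3 -m inch '[[[0,0,0.02],0,1],[[0,0,0.02],0,1],[[0,0,0],0,1],[[0,0,0],0,1],[[0,0,0],0,1],[[0,0,0],0,1],[[0,0,0],0,1],[[0,0,0],0,1],[[0,0,0],0,1],[[0,0,0],0,1]]'
```

```text
t: 41.45
eef_pos: [588.9, 71.1, 135.3]
tcp_rot: [3.141, -0.0, -0.199]
ft_force: [0.1, 0.8, -2.7]
opening: 0.63
grip_force: 29.9
t: 42.7
eef_pos: [588.9, 71.1, 132.9]
tcp_rot: [3.141, 0.0, -0.199]
ft_force: [-1.4, 0.0, -0.5]
opening: 0.631
grip_force: 29.9
```

Contact: the hook carries nearly all the weight. I'll lower a touch more and release.

```bash
python3 -m inch '[[[0,0,0.015],0,1],[[0,0,0],0,1],[[0,0,0],0,1],[[0,0,0],0,1],[[0,0,0],0,-0.4],[[0,0,0],0,-0.6],[[0,0,0],0,-0.8],[[0,0,0],0,-1],[[0,0,0],0,-1],[[0,0,0],0,-1]]'
python3 -m inch '[[[0,0,0],0,-1],[[0,0,-0.1],0,-1],[[0,0,-0.3],0,-1],[[0,0,-0.6],0,-1],[[0,0,-0.6],0,-1],[[0,0,-0.6],0,-1],[[0,0,-0.6],0,-1],[[-0.6,0,-0.3],0,-1],[[-0.9,0,0],0,-1],[[-0.9,0,0],0,-1]]'
python3 -m inch '[[[0,0,0],0,-1],[[0,0,0],0,-1],[[0,0,0],0,-1],[[0,0,0],0,-1],[[0,0,0],0,-1],[[0,0,0],0,-1],[[0,0,0],0,-1],[[0,0,0],0,-1],[[0,0,0],0,-1],[[0,0,0],0,-1]]'
python3 - <<'E'
from h import *
np.set_printoptions(precision=1,suppress=True)
for k in range(2):
  w=shot('wrist','w9%d.png'%k);p=shot('scene','s9%d.png'%k);T=shot('top')
  for n in('hook_pocket','hook_mouth','bin_bar','bin'):
   r=[]
   for q in(w,p,T):
    for l in eyes.spot_point(n,q)[:1]:
      print(k,n,q['shot'],round(l['score'],2),np.array(l['centre']))
      if l['score']>.5:r.append(ray(q,l['centre']))
   if len(r)>1:print('   ',*tri(r))
E
```

```text
t: 43.95
eef_pos: [589.0, 71.1, 132.0]
tcp_rot: [3.142, -0.0, -0.199]
ft_force: [0.5, -0.5, -0.1]
opening: 0.997
grip_force: 0.0
t: 45.2
eef_pos: [446.1, 99.7, 318.4]
tcp_rot: [-3.141, -0.001, -0.199]
ft_force: [0.4, 0.2, 1.0]
opening: 0.996
grip_force: 0.0
t: 46.45
eef_pos: [447.8, 99.6, 318.0]
tcp_rot: [3.142, -0.0, -0.199]
ft_force: [-0.4, -0.1, -0.5]
opening: 1.005
grip_force: 0.0
0 hook_pocket 37 0.91 [ 29.1 328.9]
0 hook_pocket 38 0.84 [250.2 362.5]
0 hook_pocket 39 0.66 [205.2 284.9]
    [588.6  70.  128.9] [np.float64(1.9071431933739948), np.float64(1.5887275985206313), np.float64(2.953883412293933)]
0 hook_mouth 38 0.22 [251.7 367.2]
0 hook_mouth 39 0.79 [169.  289.4]
0 bin_bar 37 0.94 [ 29.5 326.3]
0 bin_bar 38 0.82 [246.9 362.7]
0 bin_bar 39 0.82 [204.8 283.7]
    [587.1  71.6 138.2] [np.float64(1.7665737453306625), np.float64(0.14451535183564468), np.float64(1.8656466128014382)]
0 bin 37 0.91 [ 50.4 328.4]
0 bin 38 0.65 [273.4 357.3]
0 bin 39 0.84 [209.  285.9]
    [591.1  69.4  37.3] [np.float64(1.2741845022987797), np.float64(2.6944058488486617), np.float64(1.9254503172683155)]
1 hook_pocket 40 0.64 [ 29.7 331.9]
1 hook_pocket 41 0.8 [247.1 360.1]
1 hook_pocket 42 0.87 [205.1 284.6]
    [586.3  67.9 137.7] [np.float64(1.615299331326321), np.float64(1.1740859703036164), np.float64(1.3105354374190867)]
1 hook_mouth 41 0.79 [260.2 366.2]
1 hook_mouth 42 0.73 [167.4 289. ]
    [657.3  54.8 209.9] [np.float64(1.8545017629243026), np.float64(1.8545017629243152)]
1 bin_bar 40 0.78 [ 28.5 331.3]
1 bin_bar 41 0.76 [246. 362.]
1 bin_bar 42 0.66 [207.3 286.5]
    [584.5  67.8 139.1] [np.float64(3.916796915779303), np.float64(3.0196639440851225), np.float64(6.130734273349072)]
1 bin 40 0.81 [ 52.7 328.3]
1 bin 41 0.6 [275.  359.2]
1 bin 42 0.64 [210.7 287. ]
    [590.1  70.4  27.7] [np.float64(1.730247173799623), np.float64(1.443638989394744), np.float64(2.517566832048695)]
```

Bar is at the pocket and the bin's underside is at about 35 mm. I'll let it settle briefly and hand in.

```bash
python3 -m inch '[[[0,0,0],0,-1],[[0,0,0],0,-1],[[0,0,0],0,-1],[[0,0,0],0,-1],[[0,0,0],0,-1],[[0,0,0],0,-1],[[0,0,0],0,-1],[[0,0,0],0,-1],[[0,0,0],0,-1],[[0,0,0],0,-1]]' | head -1
python3 -c "
from cell import env
print(env.job_done())"
```

```text
t: 49.2
the job is handed in; nothing more can be done
None
```

I handed the job in at about 49 s: the hook is on the upper rail with its gate apparently snapped shut, judged by feel, and the bin hangs by its bar in the lower curl; the hand-in returned no verdict, and I steered clear of the vial, timer and bottle but did not re-measure them.

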